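# Unpin the test-tile carrier and set it on the kiln shelf

## Task

At the glaze booth, free the metal carrier that holds the three flat upright test tiles: pull up the sprung T-handled plunger that pins it, twist it about a quarter turn so that it stays latched open, and let go. Then slide the carrier out from under the bridge by its upright handle and set it down flat on the middle of the empty kiln shelf, leaving the plunger latched open and the other carrier, with the three round cups, where it is.

Things in the scene. Friction and masses are not known exactly. Their poses are not given: they have to be found in the camera images.
- plunger_grip (a point): Centre of the black T-bar (50 x 14, 22 mm tall; x along it, z up) of the plunger 85 mm behind the tile carrier's handle, 75 mm over the table when down, in line with the carrier; slotted sleeve (30 mm square) below, top at 48. Spring 4 to 8 N, travel 26 mm. Lifted 16 to 24 mm it twists either way, to 95 deg; let go past 60 deg it stays 14 mm up, the pin clear; otherwise it springs back.
- tile_carrier: Loose dark metal plate, x -75 to 100, 70 wide, 8 mm thick, 0.3 kg. Origin at its underside below the handle (36 in x, 14 in y, top 50 mm up, near balance), 10 over the table at the start; z up, +x to the tail. Three tiles 48 high at x -55. The tail, pinned at x 85, lies between low rails under a bridge (x 68 to 102, 8 mm head room): slide it 45 mm or more along its own -x, then lift.
- kiln_shelf: Empty pale kiln shelf slab, fixed, 220 (x) x 150 (y) x 15 mm, lying flat on the table. Origin at the centre of its underside, z up; its top is 15 mm higher.
- cup_carrier: The other carrier, to be left alone: the same plate and handle in an equal dock with its own plunger, but with three round cups in place of the tiles. Origin and axes as the tile carrier's.
Things that resemble listed ones, but are neither listed nor needed, are in the scene too. What is shaped like the part that bears plunger_grip but green is not meant.

How it is judged (in metres and radians):
On the way:
1. the plunger is up, latched and let go while the tile carrier is still in its dock (height (world z) of plunger_grip above 0.083 m and distance between the grasp point and plunger_grip above 0.04 m and distance of tile_carrier from where it was at the start of the episode below 0.02 m), for 0.2 s.
At the end, for the whole second after the job is handed in: The plunger stays up by itself (its T-bar at least 8 mm higher than at the start); the tile carrier rests flat (within 4.5 degrees) and still on the kiln shelf, its handle within 45 mm of the shelf's centre; the cup carrier is within 20 mm of where it was (height (world z) of plunger_grip above 0.083 m and horizontal distance between tile_carrier and kiln_shelf below 0.045 m and z of tile_carrier in the frame of kiln_shelf between 0.011 and 0.019 m and angle between tile_carrier's own z axis and vertical below 0.08 rad and linear speed of tile_carrier below 0.02 m/s and distance of cup_carrier from where it was at the start of the episode below 0.02 m); the robot touches nothing.
It fails at once if the cup carrier is moved by more than 30 mm (distance of cup_carrier from where it was at the start of the episode above 0.03 m).
It fails at once if the tile carrier is tipped by more than 40 degrees (angle between tile_carrier's own z axis and vertical above 0.7 rad).
It also fails if it takes over 58 s, if anything falls off the work surface, if the arm or the gripper's body presses on something with over 40 N, if the wrist force passes 120 N, or if a joint passes its speed limit or range.

## Robot

A 7-joint arm with a two-finger parallel gripper is mounted at the origin on the work surface. World frame = base frame: x ahead of the robot, y to its left, z up, the work surface at z = 0. Lengths are in m, angles in degrees, forces in N, time in s.
With the tool pointing down it reaches from about 0.4 to 0.875 m from the base axis. Payload 4.4 kg.
Tool frame: the origin (TCP) lies between the finger pads; the fingertips stand 11 mm ahead of it and the grasp point (between the pads) lies 8 mm behind it; z points along the fingers, y is the line along which they close (so a half turn about z gives the same grasp; the last joint's range is limited). The gripper opens to 85 mm and grips with 20 to 120 N. Pads are 22 mm wide; open, the fingers measure 114 mm over their backs; the gripper's body (76 mm by 85 mm) begins 54 mm behind the grasp point. The pads swing forward as they close: fully open they stand 13 mm farther back than shut.
Start: joints at [-3.77, 36.005, 2.206, 86.941, -1.547, 57.084, -1.146], TCP at [0.65, 0, 0.242] pointing down, gripper open.
Joint ranges: [-175.42, 175.42], [-21.48, 121.26], [-71.46, 75.88], [10.55, 141.38], [-63.04, 243.04], [13.31, 113.54], [-168.57, 168.57]. Speed limits (degrees/s): [147.25, 147.25, 180, 180, 180, 180, 180].

## Interface

Orientations are given as [roll, pitch, yaw] about the fixed x, y, z axes, in that order (R = Rz(yaw) Ry(pitch) Rx(roll)).
In Python, from rig import ctrl gives the robot as it stands.
- The arm moves only by the tool jog_arm, never from a script. Its argument "motion" is a list of rows, each a list of 5 numbers: the opening, from 0 (shut) to 1 (fully open), then the shift along the tool's x, y, z scaled (see below), then the turn about the tool's z scaled (see below). In form: [[grip, x, y, z, yaw], ...]. A call has exactly 5 rows; each row is the pose to reach, as a shift and turn from the pose commanded when the call began, along the tool's axes at that moment; what a row does not reach only later rows make up. The controller multiplies each number of a shift by 500 mm and each number of a turn by 90 degrees. A row lasts 1/10 s, in which the tool goes at most 50 mm and 8.59 degrees, less where a joint would pass 70% of its speed; a pose out of reach is approached as far as the arm can. A call with a number of a shift or a turn outside -1 to 1 is refused whole. A call with a gripper value outside its range is refused whole. The fingers move at their own pace and stop on an object; the grip force is fixed at half the most. Time passes only in rows, so rows that repeat a pose let the fingers close, or fill a call up. It gives the time, the measured TCP pose, the force, the opening and the grip force at its end, in the units of the state.
- ctrl.state(): the state, without advancing time (a new reading comes with each control period).
- ctrl.camera(name): name is "scene" or "side" or "wrist"; returns (picture, depth): 420x560x3 uint8, red, green, blue; 420x560 float32, m along the optical axis (not along the pixel's ray), 0 where there is no reading.
- ctrl.calibration(name): a dict with "K" (3x3 intrinsics, pixels), "R" (3x3) and "t" (3): a world point X has camera coordinates R X + t. Camera axes: x right, y down, z forward; pixel columns grow to the right and rows downward; lengths in m; the calibration is good to about 2 mm. A picture is of the moment at which its call begins: read the wrist's pose just before it. calibration takes no time and is no camera call; for the wrist camera it gives the pose at the moment of the call.
- ctrl.hand_in(): hands the job in; it is judged then, once.
The state is a dict: "time": time; "joints": joint angles; "qvel": joint speeds; "joint_efforts": joint torques, N m; "ee_pos": TCP position; "ee_rot": TCP orientation; "force": force on the tool from outside, world axes, zero at the start; "ft_torque": the same for the moment, N m; "grip_width": opening from 0.0 (shut) to 1.0 (fully open); "grasp_force": force on a finger pad.
Only numpy, scipy, OpenCV 4.12 (cv2) and the standard library are available. Lean on these libraries where they do the work, as an engineer would, in place of code of your own. Each camera call takes 0.05 s, during which the arm holds its last target. There are 200 camera calls.

## Working session

There is one attempt and no reset: what is moved stays moved. The work goes in short steps, Python scripts to look and compute and a tool call to move; the robot and the scene stay as the last step left them, time stands still between calls to the robot, and variables do not carry over. Pictures are saved under pics/ and viewed, at most 10 in all, crops included, and the job is handed in when it is done.

Besides the shell and the picture viewer there is one more tool, called after "Call:" by a JSON object that holds its "method" and its "body". jog_arm: Moves the arm, as the interface text tells. Shifts and turns lie within -1 to 1; 1 stands for 500 mm of shift or 90 degrees of turn. Its arguments: {"type":"object","properties":{"motion":{"type":"array","items":{"type":"array","items":{"type":"number","minimum":-1,"maximum":1}}}},"required":["motion"]}

```bash
mkdir -p pics && cat > h.py <<'E'
import numpy as np, cv2
from rig import ctrl
def shot(n,f):
    c=ctrl.calibration(n); p,d=ctrl.camera(n); cv2.imwrite(f,p[:,:,::-1]); np.savez('pics/%s.npz'%n,p=p,d=d,**{k:np.array(c[k]) for k in 'KRt'})
    return p,d,c
def load(n): return np.load('pics/%s.npz'%n)
def ray(c,u,v,z):
    K,R,t=[np.array(c[k]) for k in 'KRt']; o=-R.T@t; r=R.T@np.linalg.solve(K,[u,v,1.]); return o+r*(z-o[2])/r[2]
def cloud(c,d):
    K,R,t=[np.array(c[k]) for k in 'KRt']; v,u=np.mgrid[:d.shape[0],:d.shape[1]]
    P=np.linalg.inv(K)@np.stack([u.ravel(),v.ravel(),np.ones(u.size)])*d.ravel()
    return (R.T@(P-t[:,None])).T.reshape(*d.shape,3)
E
python3 - <<'E'
from h import *
a=shot('scene','pics/scene1.png');b=shot('side','pics/side1.png');w=shot('wrist','pics/wrist1.png')
cv2.imwrite('pics/all.png',cv2.resize(np.hstack([a[0],b[0]]),(800,300))[:,:,::-1]); print(ctrl.state())
E
```

```text
{'time': 0.15, 'joints': array([-3.76975298, 36.04680712,  2.20237734, 86.98367658, -1.54609923,
       57.08386044, -1.14717258]), 'qvel': array([ 0.02825713, -0.16399155,  0.04264506, -0.15527467, -0.01946152,
       -0.03974959,  0.04184192]), 'joint_efforts': array([ 2.19518879e-03, -5.63800478e+01,  1.22790758e+00, -1.93650573e+01,
        1.11919764e-02,  7.40401709e-03, -1.44664841e-05]), 'ee_pos': array([6.49532773e-01, 3.01156392e-05, 2.41594747e-01]), 'ee_rot': array([-1.79915316e+02,  8.57798884e-04,  8.99993473e+01]), 'force': array([-0.42860567, -0.30827815, -0.91243854]), 'ft_torque': array([0.07053267, 0.02303202, 0.00447052]), 'grasp_force': 0.0, 'grip_width': 0.9983488135483848}
```

View pics/scene1.png

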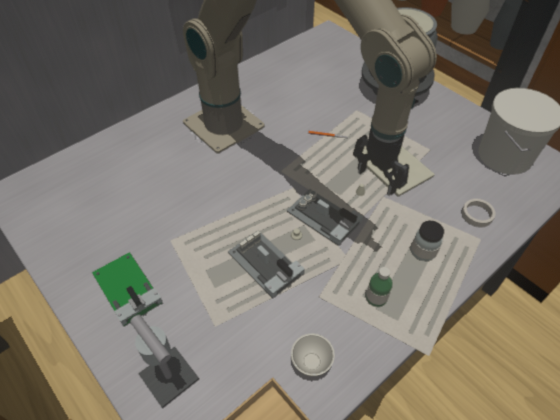

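View pics/side1.png

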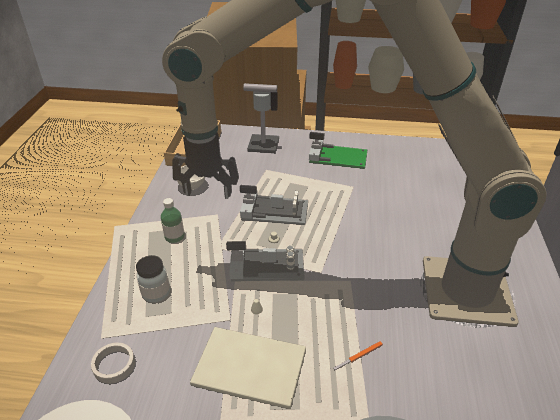

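The shelf is the pale slab at scene (400,170) / side (250,365). There are two docks, at scene (265,262) and (330,215), plus a green decoy at (125,285). I'll zoom in on the docks.

```bash
python3 - <<'E'
from h import *
a=load('scene')['p'][180:300,220:370];b=load('side')['p'][170:290,190:340]
cv2.imwrite('pics/z1.png',np.vstack([cv2.resize(x,None,fx=2.5*2,fy=2.5*2,interpolation=2)[:,:750] for x in (a,b)])[:,:,::-1][::2,::1] if 0 else np.hstack([cv2.resize(x,(400,320),interpolation=2) for x in (a,b)])[:,:,::-1])
for n in('scene','side'):
    c=load(n);P=cloud(c,c['d']);np.save('pics/%sP.npy'%n,P)
# shelf
c=load('side');P=np.load('pics/sideP.npy');p=c['p'].astype(int)
m=(abs(P[...,2]-.015)<.006)&(P[...,0]>.3)&(c['d']>0)&(p[...,0]-p[...,2]>12)
m=m.astype(np.uint8);n,l,s,ce=cv2.connectedComponentsWithStats(m);
for i in np.argsort(-s[1:,4])[:4]+1:
    Q=P[l==i][:,:2].astype(np.float32);print(s[i],cv2.minAreaRect(Q))
# top view height map
for n in('scene','side'):
    P=np.load('pics/%sP.npy'%n)
    print(n,P[262,265],P[215,330],P[205,270])
E
```

```text
[ 190  327  116   80 6069] ((0.5084026455879211, 0.28930404782295227), (0.15308788418769836, 0.22068531811237335), 82.84209442138672)
[ 92 358  43  23 155] ((0.7914556860923767, 0.34537115693092346), (0.08791204541921616, 0.0386221744120121), 29.026227951049805)
[ 94 345  36  22 132] ((0.8172971606254578, 0.3021552264690399), (0.0757371261715889, 0.04071664437651634), 36.763248443603516)
[215 101  39   5 111] ((0.7763849496841431, -0.8812021613121033), (0.15255537629127502, 0.02487284131348133), 6.292901992797852)
scene [ 0.53947112 -0.26359778  0.02888111] [ 0.53209379 -0.0141153   0.01515948] [ 3.80102266e-01 -1.12708028e-01 -1.49859276e-04]
side [ 0.52013386 -0.01873246  0.01444931] [ 0.35911354 -0.2543001  -0.00260419] [ 0.53979953 -0.24915739  0.02181688]
```

View pics/z1.png

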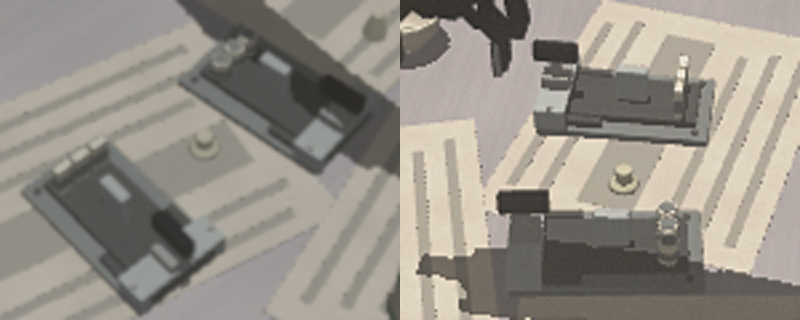

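View pics/wrist1.png

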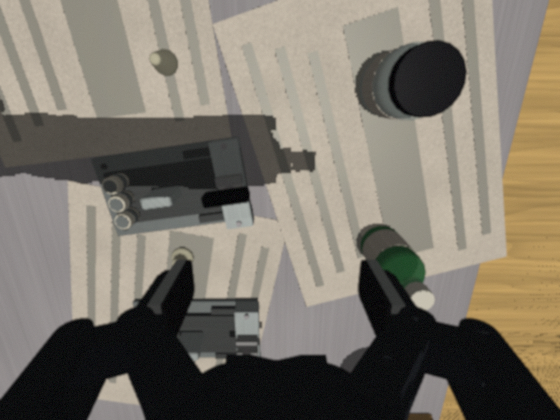

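Tile dock: nearest y≈-0.25 (tiles at scene (245,245), T-bar at (285,268)); cups dock at y≈-0.02, to be left alone. Both have their tails at +x. Next I'll measure the T-bar, handle and axis.

```bash
python3 - <<'E'
from h import *
for n in('scene','side'):
    c=load(n);P=np.load('pics/%sP.npy'%n);p=c['p'].astype(int)
    R=(c['d']>0)&(abs(P[...,1]+.26)<.1)&(P[...,0]>.38)&(P[...,0]<.72)
    T=R&(P[...,2]>.058)&(P[...,2]<.1)&(p.max(2)<70)
    B=R&(P[...,2]>.045)&(P[...,2]<.075)&(p.max(2)>90)
    for nm,m in(('T',T),('light',B),('any>.012',R&(P[...,2]>.009))):
        k,l,s,ce=cv2.connectedComponentsWithStats(m.astype(np.uint8),connectivity=8)
        for i in range(1,k):
            if s[i,4]<12: continue
            Q=P[l==i].astype(np.float32);print(n,nm,s[i],Q.mean(0).round(4),np.percentile(Q[:,2],[2,98]).round(3),[np.round(x,3) for x in cv2.minAreaRect(Q[:,:2].copy())])
E
```

```text
scene T [277 259  15  18 141] [ 0.6092 -0.2578  0.0802] [0.068 0.088] [array([ 0.609, -0.256]), array([0.014, 0.051]), np.float64(89.311)]
scene light [240 231  21  17 103] [ 0.4696 -0.2569  0.0544] [0.046 0.061] [array([ 0.469, -0.256]), array([0.065, 0.014]), np.float64(87.122)]
scene light [258 246  12  10  67] [ 0.524  -0.2562  0.0581] [0.052 0.062] [array([ 0.524, -0.255]), array([0.014, 0.036]), np.float64(88.527)]
scene light [277 271   9  10  36] [ 0.6076 -0.2653  0.0474] [0.045 0.052] [array([ 0.609, -0.266]), array([0.01 , 0.032]), np.float64(87.83)]
scene any>.012 [ 232  231   73   67 2163] [ 0.5484 -0.2613  0.0293] [0.009 0.084] [array([ 0.535, -0.257]), array([0.199, 0.113]), np.float64(1.401)]
side T [240 185  16   9 108] [ 0.6058 -0.247   0.0767] [0.065 0.087] [array([ 0.605, -0.248]), array([0.017, 0.046]), np.float64(82.663)]
side light [293 191   5  17  54] [ 0.4648 -0.2467  0.0546] [0.045 0.061] [array([ 0.465, -0.249]), array([0.009, 0.066]), np.float64(0.652)]
side light [243 194   9   6  28] [ 0.6066 -0.2471  0.0503] [0.045 0.059] [array([ 0.609, -0.249]), array([0.023, 0.028]), np.float64(1.611)]
side light [271 194  12   8  71] [ 0.5203 -0.249   0.0537] [0.045 0.061] [array([ 0.52, -0.25]), array([0.019, 0.034]), np.float64(82.506)]
side any>.012 [ 240  185   67   38 1483] [ 0.542  -0.2414  0.029 ] [0.01  0.083] [array([ 0.53 , -0.255]), array([0.197, 0.122]), np.float64(2.132)]
```

Call:
{"method": "jog_arm", "body": {"motion": [[1, -0.096, -0.016, 0, 0.09], [1, -0.192, -0.032, 0, 0.18], [1, -0.288, -0.048, 0, 0.27], [1, -0.384, -0.064, 0, 0.36], [1, -0.48, -0.08, 0, 0.45]]}}

```text
time: 0.65
ee_pos: [0.6093, -0.2416, 0.2421]
ee_rot: [-180.0, -0.0, 49.2]
force: [0.3, -0.7, 0.2]
grip_width: 1.0
grasp_force: 0.0
```

Call:
{"method": "jog_arm", "body": {"motion": [[1, 0, 0, 0.03, 0.09], [1, 0, 0, 0.06, 0.18], [1, 0, 0, 0.08, 0.27], [1, 0, 0, 0.1, 0.36], [1, 0, 0, 0.1, 0.45]]}}

```text
time: 1.15
ee_pos: [0.6089, -0.2393, 0.1903]
ee_rot: [-179.9, 0.2, 8.7]
force: [-1.0, -0.0, -0.3]
grip_width: 1.002
grasp_force: 0.0
```

Call:
{"method": "jog_arm", "body": {"motion": [[1, 0, 0, 0, 0.08], [1, 0, 0, 0, 0.1], [1, 0, 0, 0, 0.1], [1, 0, 0, 0, 0.1], [1, 0, 0, 0, 0.1]]}}

```text
time: 1.65
ee_pos: [0.61, -0.24, 0.1924]
ee_rot: [-180.0, -0.0, 0.1]
force: [1.0, -0.2, 0.4]
grip_width: 0.999
grasp_force: 0.0
```

```bash
cat >> h.py <<'E'
from scipy.spatial.transform import Rotation as Ro
def go(x,y,z,yaw):
    s=ctrl.state();r=Ro.from_euler('xyz',s['ee_rot'],degrees=True);d=r.inv().apply(np.array([x,y,z])-s['ee_pos'])
    print('t',round(s['time'],2),'pos',s['ee_pos'].round(4),s['ee_rot'].round(2),'F',s['force'].round(1),'grip',round(s['grip_width'],3),s['grasp_force'],'-> shift',(d/.5).round(4),'turn',round((((s['ee_rot'][2]-yaw)+180)%360-180)/90,4),'q7',s['joints'][6].round(1))
E
python3 - <<'E'
from h import *
p,d,c=shot('wrist','pics/wrist2.png')
go(.609,-.254,.067,0)
P=cloud(c,d);p=p.astype(int)
R=(d>0)&(abs(P[...,1]+.26)<.06)&(P[...,0]>.43)&(P[...,0]<.66)
for nm,m in(('T',R&(P[...,2]>.068)&(P[...,2]<.1)&(p.max(2)<80)),('h',R&(P[...,2]>.052)&(P[...,2]<.068))):
    k,l,s,ce=cv2.connectedComponentsWithStats(m.astype(np.uint8))
    for i in range(1,k):
        if s[i,4]<60: continue
        Q=P[l==i].astype(np.float32);print(nm,s[i],Q.mean(0).round(4),np.percentile(Q[:,2],[2,98]).round(3),[np.round(x,4) for x in cv2.minAreaRect(Q[:,:2].copy())])
E
```

```text
t 1.7 pos [ 0.61   -0.2401  0.1924] [-1.7999e+02 -2.0000e-02  5.0000e-02] F [ 0.2 -0.1 -0.3] grip 0.998 0.0 -> shift [-0.0021  0.0279  0.2508] turn 0.0005 q7 -52.9
T [283 175  17  57 902] [ 0.6105 -0.2523  0.0841] [0.07  0.087] [array([ 0.6086, -0.2526]), array([0.0489, 0.0141]), np.float64(0.3941)]
h [283 256  13  32 409] [ 0.5255 -0.2529  0.0588] [0.053 0.061] [array([ 0.5237, -0.2531]), array([0.0359, 0.013 ]), np.float64(0.6038)]
h [260 309  17  10 160] [ 0.4692 -0.2304  0.0565] [0.052 0.059] [array([ 0.4684, -0.2303]), array([0.0097, 0.0181]), np.float64(0.1027)]
h [281 309  16  10 152] [ 0.4695 -0.2534  0.0566] [0.053 0.059] [array([ 0.4683, -0.2535]), array([0.0106, 0.0171]), np.float64(0.6186)]
h [301 309  17  10 161] [ 0.4695 -0.2763  0.0566] [0.052 0.059] [array([ 0.4687, -0.2765]), array([0.0186, 0.0097]), np.float64(88.7988)]
```

View pics/wrist2.png

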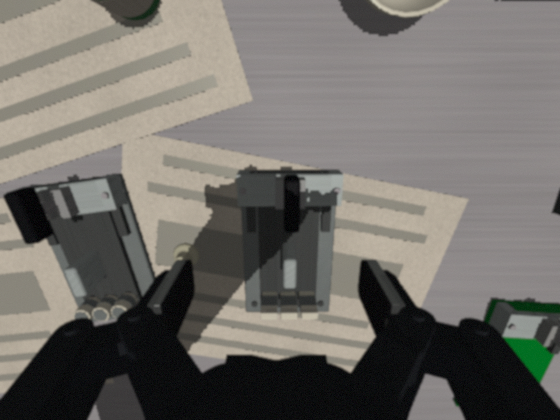

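The black T-bar is at wrist px (291,203), with the handle at (289,272) and tiles at row 305. That puts T at (0.6087,-0.2526), with the axis along world x. I'll descend onto the T-bar and close.

Call:
{"method": "jog_arm", "body": {"motion": [[1, -0.002, 0.025, 0.06, 0], [1, -0.002, 0.025, 0.12, 0], [1, -0.002, 0.025, 0.18, 0], [1, -0.002, 0.025, 0.22, 0], [1, -0.002, 0.025, 0.246, 0]]}}

```text
time: 2.2
ee_pos: [0.6082, -0.2521, 0.0675]
ee_rot: [-179.9, 0.1, 0.0]
force: [-0.1, 0.8, 0.1]
grip_width: 1.0
grasp_force: 0.0
```

Call:
{"method": "jog_arm", "body": {"motion": [[0.5, 0, 0, 0, 0], [0, 0, 0, 0, 0], [0, 0, 0, 0, 0], [0, 0, 0, 0, 0], [0, 0, 0, 0, 0]]}}

```text
time: 2.7
ee_pos: [0.6097, -0.2534, 0.0705]
ee_rot: [179.9, -0.1, 0.0]
force: [-0.5, -6.8, 10.1]
grip_width: 0.154
grasp_force: 61.9
```

Call:
{"method": "jog_arm", "body": {"motion": [[0, 0, 0, 0, 0], [0, 0, 0, 0, 0], [0, 0, 0, 0, 0], [0, 0, 0, 0, 0], [0, 0, 0, 0, 0]]}}

```text
time: 3.2
ee_pos: [0.6096, -0.2536, 0.0705]
ee_rot: [179.9, -0.1, -0.0]
force: [0.1, -2.2, 5.0]
grip_width: 0.153
grasp_force: 60.2
```

Call:
{"method": "jog_arm", "body": {"motion": [[0, 0, 0, -0.008, 0], [0, 0, 0, -0.016, 0], [0, 0, 0, -0.026, 0], [0, 0, 0, -0.036, 0], [0, 0, 0, -0.04, 0]]}}

```text
time: 3.7
ee_pos: [0.6094, -0.2535, 0.0892]
ee_rot: [179.9, -0.1, -0.0]
force: [3.5, -5.0, -7.4]
grip_width: 0.15
grasp_force: 58.4
```

Call:
{"method": "jog_arm", "body": {"motion": [[0, 0, 0, 0, 0], [0, 0, 0, 0, 0], [0, 0, 0, 0, 0], [0, 0, 0, 0, 0], [0, 0, 0, 0, 0]]}}

```text
time: 4.2
ee_pos: [0.6094, -0.2535, 0.0887]
ee_rot: [179.9, -0.0, -0.0]
force: [4.0, -4.4, -6.9]
grip_width: 0.154
grasp_force: 58.5
```

```bash
python3 - <<'E'
from h import *
go(.609,-.2526,.09,0);p,d,c=shot('side','pics/side2.png');P=cloud(c,d)
q=p[150:250,190:330];cv2.imwrite('pics/z2.png',cv2.resize(q,(700,500),interpolation=2)[:,:,::-1])
E
```

```text
t 4.2 pos [ 0.6094 -0.2535  0.0887] [ 1.7989e+02 -4.0000e-02 -2.0000e-02] F [ 4.  -4.4 -6.9] grip 0.154 58.45342218875885 -> shift [-0.0007 -0.0017 -0.0026] turn -0.0002 q7 -49.0
```

View pics/z2.png

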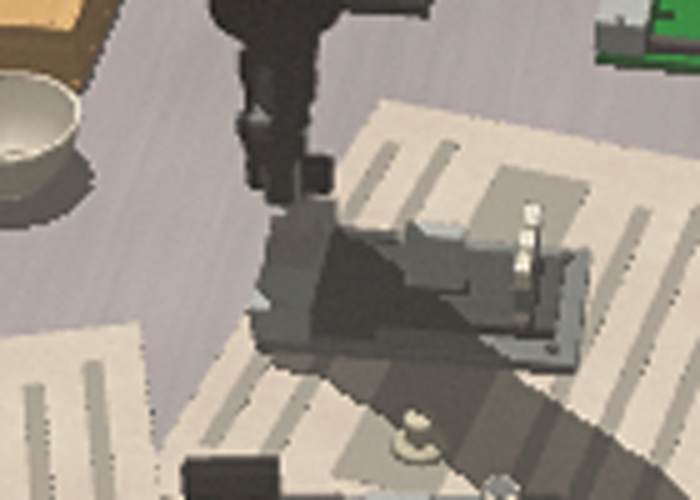

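The T-bar is in the fingers (crop (315,175)), lifted clear of the sleeve by ~19 mm. Now twist.

Call:
{"method": "jog_arm", "body": {"motion": [[0, 0, 0, -0.002, -0.08], [0, 0, 0, -0.002, -0.17], [0, 0, 0, -0.002, -0.26], [0, 0, 0, -0.002, -0.35], [0, 0, 0, -0.002, -0.44]]}}

```text
time: 4.75
ee_pos: [0.6088, -0.252, 0.0893]
ee_rot: [-179.9, 0.0, 39.9]
force: [3.0, -1.6, -7.7]
grip_width: 0.152
grasp_force: 58.6
```

Call:
{"method": "jog_arm", "body": {"motion": [[0, 0, 0, 0, -0.09], [0, 0, 0, 0, -0.18], [0, 0, 0, 0, -0.27], [0, 0, 0, 0, -0.36], [0, 0, 0, 0, -0.45]]}}

```text
time: 5.25
ee_pos: [0.6074, -0.2513, 0.0889]
ee_rot: [-179.8, -0.1, 80.5]
force: [0.1, -0.6, -7.0]
grip_width: 0.152
grasp_force: 58.6
```

Call:
{"method": "jog_arm", "body": {"motion": [[0, 0, 0, 0, -0.05], [0, 0, 0, 0, -0.09], [0, 0, 0, 0, -0.09], [0, 0, 0, 0, -0.09], [0, 0, 0, 0, -0.09]]}}

```text
time: 5.75
ee_pos: [0.6072, -0.2514, 0.0893]
ee_rot: [-179.7, -0.1, 88.2]
force: [-2.1, 1.1, -6.3]
grip_width: 0.147
grasp_force: 58.7
```

Call:
{"method": "jog_arm", "body": {"motion": [[0, 0, 0, 0.004, 0], [0, 0, 0, 0.008, 0], [0, 0, 0, 0.008, 0], [0.6, 0, 0, 0.008, 0], [0.6, 0, 0, 0.008, 0]]}}

```text
time: 6.25
ee_pos: [0.6121, -0.2536, 0.0883]
ee_rot: [179.6, 0.1, 88.2]
force: [-0.0, 0.2, 0.7]
grip_width: 0.486
grasp_force: 0.0
```

Call:
{"method": "jog_arm", "body": {"motion": [[0.6, 0, 0, 0, 0], [0.6, 0, 0, 0, 0], [0.6, 0, 0, -0.06, 0], [0.6, 0, 0, -0.12, 0], [0.6, 0, 0, -0.18, 0]]}}

```text
time: 6.75
ee_pos: [0.6094, -0.2527, 0.1777]
ee_rot: [179.9, 0.0, 88.2]
force: [0.9, -0.4, 0.4]
grip_width: 0.596
grasp_force: 0.0
```

Call:
{"method": "jog_arm", "body": {"motion": [[1, 0, -0.04, 0, 0.09], [1, 0, -0.08, 0, 0.18], [1, 0, -0.12, 0, 0.27], [1, 0, -0.15, 0, 0.36], [1, 0, -0.17, 0, 0.45]]}}

```text
time: 7.25
ee_pos: [0.5234, -0.2502, 0.177]
ee_rot: [179.9, -0.0, 47.3]
force: [1.2, -0.2, 0.1]
grip_width: 1.002
grasp_force: 0.0
```

Call:
{"method": "jog_arm", "body": {"motion": [[1, 0, 0, 0, 0.09], [1, 0, 0, 0, 0.18], [1, 0, 0, 0, 0.27], [1, 0, 0, 0, 0.36], [1, 0, 0, 0, 0.45]]}}

```text
time: 7.75
ee_pos: [0.5248, -0.25, 0.177]
ee_rot: [179.9, -0.1, 6.9]
force: [-0.3, 0.6, 0.5]
grip_width: 0.999
grasp_force: 0.0
```

Call:
{"method": "jog_arm", "body": {"motion": [[1, 0, 0, 0, 0.04], [1, 0, 0, 0, 0.08], [1, 0, 0, 0, 0.08], [1, 0, 0, 0, 0.08], [1, 0, 0, 0, 0.08]]}}

```text
time: 8.25
ee_pos: [0.5243, -0.2498, 0.1765]
ee_rot: [180.0, -0.0, 0.1]
force: [0.1, -0.3, -1.2]
grip_width: 1.0
grasp_force: 0.0
```

```bash
cat > look.py <<'E'
from h import *
import sys
p,d,c=shot('wrist',sys.argv[1])
P=cloud(c,d);p=p.astype(int)
R=(d>0)&(abs(P[...,1]+.26)<.06)&(P[...,0]>.38)&(P[...,0]<.66)
for nm,m in(('T',R&(P[...,2]>.068)&(P[...,2]<.12)&(p.max(2)<80)),('h',R&(P[...,2]>.052)&(P[...,2]<.068))):
    k,l,s,ce=cv2.connectedComponentsWithStats(m.astype(np.uint8))
    for i in range(1,k):
        if s[i,4]<60: continue
        Q=P[l==i].astype(np.float32);print(nm,s[i],Q.mean(0).round(4),np.percentile(Q[:,2],[2,98]).round(3),[np.round(x,4) for x in cv2.minAreaRect(Q[:,:2].copy())])
E
python3 look.py pics/wrist3.png; python3 -c "
from h import *
go(.5237,-.253,.042,0)"
```

```text
T [ 247   94   71   22 1396] [ 0.6073 -0.2527  0.0987] [0.097 0.1  ] [array([ 0.6073, -0.253 ]), array([0.0482, 0.0135]), np.float64(88.2312)]
h [273 181  16  39 594] [ 0.5243 -0.2531  0.0589] [0.055 0.061] [array([ 0.5234, -0.2532]), array([0.014 , 0.0351]), np.float64(89.9694)]
h [248 248  19  11 188] [ 0.469  -0.2306  0.0569] [0.053 0.059] [array([ 0.4685, -0.2305]), array([0.0088, 0.0179]), np.float64(1.6323)]
h [271 248  20  11 199] [ 0.4691 -0.2535  0.0568] [0.053 0.059] [array([ 0.4684, -0.2535]), array([0.0089, 0.0188]), np.float64(1.225)]
h [294 248  20  11 194] [ 0.4692 -0.2764  0.0568] [0.053 0.059] [array([ 0.4686, -0.2762]), array([0.009 , 0.0187]), np.float64(1.2942)]
t 8.3 pos [ 0.5242 -0.2499  0.1765] [ 1.8e+02 -3.0e-02  5.0e-02] F [ 0.6  0.9 -0.2] grip 1.007 0.0 -> shift [-0.0011  0.0062  0.2689] turn 0.0005 q7 -48.6
```

The plunger is latched: T-bar top at 0.099 and rotated ~88°. Now the carrier's handle.

Call:
{"method": "jog_arm", "body": {"motion": [[0.6, -0.001, 0.006, 0.03, 0], [0.6, -0.001, 0.006, 0.1, 0], [0.6, -0.001, 0.006, 0.17, 0], [0.6, -0.001, 0.006, 0.23, 0], [0.6, -0.001, 0.006, 0.268, 0]]}}

```text
time: 8.8
ee_pos: [0.5226, -0.2523, 0.0401]
ee_rot: [-179.9, 0.1, 0.0]
force: [-1.1, 0.6, 1.0]
grip_width: 0.599
grasp_force: 0.0
```

Call:
{"method": "jog_arm", "body": {"motion": [[0, 0, 0, 0, 0], [0, 0, 0, 0, 0], [0, 0, 0, 0, 0], [0, 0, 0, 0, 0], [0, 0, 0, 0, 0]]}}

```text
time: 9.3
ee_pos: [0.5243, -0.2532, 0.0435]
ee_rot: [179.9, -0.1, 0.0]
force: [-0.0, 0.1, 4.7]
grip_width: 0.152
grasp_force: 60.5
```

Call:
{"method": "jog_arm", "body": {"motion": [[0, -0.01, 0, 0, 0], [0, -0.02, 0, 0, 0], [0, -0.03, 0, 0, 0], [0, -0.04, 0, 0, 0], [0, -0.05, 0, 0, 0]]}}

```text
time: 9.8
ee_pos: [0.5008, -0.2534, 0.0436]
ee_rot: [179.9, -0.3, 0.0]
force: [5.6, -0.2, 6.4]
grip_width: 0.154
grasp_force: 61.0
```

Call:
{"method": "jog_arm", "body": {"motion": [[0, -0.02, 0, 0, 0], [0, -0.04, 0, 0, 0], [0, -0.06, 0, 0, 0], [0, -0.08, 0, 0, 0], [0, -0.08, 0, 0, 0]]}}

```text
time: 10.3
ee_pos: [0.4586, -0.2536, 0.0435]
ee_rot: [179.9, -0.1, -0.1]
force: [0.3, -1.4, 9.7]
grip_width: 0.152
grasp_force: 61.6
```

Call:
{"method": "jog_arm", "body": {"motion": [[0, 0, 0, -0.02, 0], [0, 0, 0, -0.06, 0], [0, 0, 0, -0.12, 0], [0, 0, 0, -0.18, 0], [0, 0, 0, -0.24, 0]]}}

```text
time: 10.8
ee_pos: [0.4566, -0.252, 0.163]
ee_rot: [-179.9, 0.2, -0.0]
force: [0.4, -0.7, -3.6]
grip_width: 0.151
grasp_force: 59.7
```

```bash
python3 -c "
from h import *
p,d,c=shot('side','pics/side3.png')
go(.506,.2885,.1626,0)"; python3 look.py pics/wrist4.png
```

```text
t 10.85 pos [ 0.4589 -0.2536  0.1673] [ 1.7991e+02 -2.1000e-01 -4.0000e-02] F [ 0.1 -0.3  0.7] grip 0.153 59.84345734119415 -> shift [ 0.0934 -1.0843  0.008 ] turn -0.0005 q7 -44.2
T [237   0  79  14 755] [ 0.6006 -0.2539  0.0895] [0.071 0.098] [array([ 0.6016, -0.2528]), array([0.0467, 0.0033]), np.float64(88.1302)]
h [258   9  36   8 161] [ 0.605  -0.2525  0.0555] [0.052 0.067] [array([ 0.6043, -0.2525]), array([0.0257, 0.0062]), np.float64(88.673)]
```

View pics/side3.png

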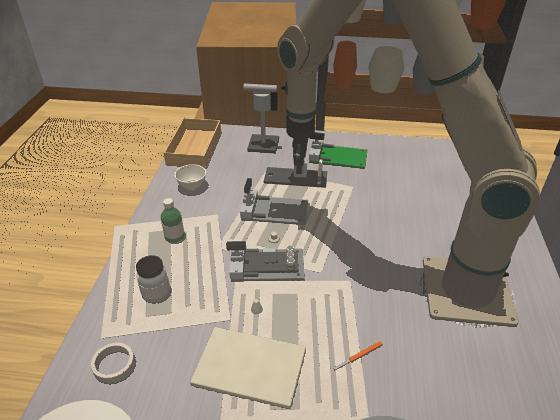

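The carrier is held level above the booth (side px (297,178)), and the cups dock and plunger look undisturbed. Next I'll carry it to the shelf.

Call:
{"method": "jog_arm", "body": {"motion": [[0, 0.01, -0.04, 0, 0], [0, 0.02, -0.12, 0, 0], [0, 0.03, -0.2, 0, 0], [0, 0.04, -0.29, 0, 0], [0, 0.05, -0.38, 0, 0]]}}

```text
time: 11.4
ee_pos: [0.4816, -0.0611, 0.1611]
ee_rot: [-180.0, 0.2, -0.1]
force: [0.7, 0.8, -3.0]
grip_width: 0.153
grasp_force: 59.7
```

Call:
{"method": "jog_arm", "body": {"motion": [[0, 0.01, -0.09, 0, 0], [0, 0.02, -0.18, 0, 0], [0, 0.03, -0.27, 0, 0], [0, 0.035, -0.36, 0, 0], [0, 0.036, -0.44, 0, 0]]}}

```text
time: 11.9
ee_pos: [0.4997, 0.1593, 0.161]
ee_rot: [180.0, 0.2, 0.1]
force: [1.2, -0.7, -3.2]
grip_width: 0.15
grasp_force: 59.7
```

Call:
{"method": "jog_arm", "body": {"motion": [[0, 0, -0.08, 0, 0.02], [0, 0, -0.15, 0, 0.04], [0, 0, -0.2, 0, 0.06], [0, 0, -0.24, 0, 0.08], [0, 0, -0.264, 0, 0.08]]}}

```text
time: 12.4
ee_pos: [0.4995, 0.2907, 0.1606]
ee_rot: [179.9, 0.2, -7.1]
force: [-0.1, 1.1, -3.9]
grip_width: 0.154
grasp_force: 59.7
```

```bash
python3 -c "
from h import *
go(.502,.289,.0505,-7.2)
p,d,c=shot('side','pics/side4.png')
p,d,c=shot('scene','pics/scene4.png')"
```

```text
t 12.4 pos [0.4995 0.2907 0.1606] [179.9    0.19  -7.07] F [-0.1  1.1 -3.9] grip 0.154 59.71300005912781 -> shift [0.0061 0.0023 0.2203] turn 0.0015 q7 -105.0
```

View pics/side4.png

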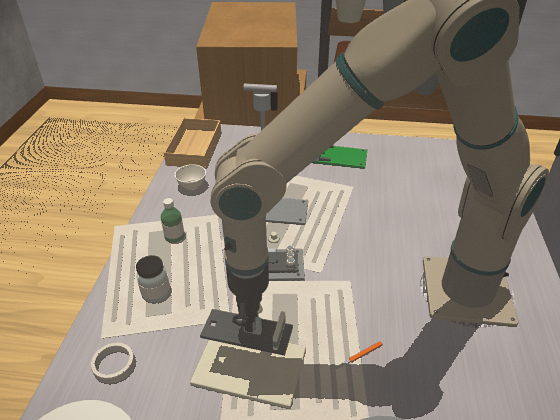

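The carrier is level over the shelf (side px (245,330)), so I'll lower it.

Call:
{"method": "jog_arm", "body": {"motion": [[0, 0.004, 0.002, 0.05, 0], [0, 0.004, 0.002, 0.11, 0], [0, 0.004, 0.002, 0.16, 0], [0, 0.004, 0.002, 0.19, 0], [0, 0.004, 0.002, 0.21, 0]]}}

```text
time: 13.0
ee_pos: [0.5031, 0.2862, 0.0561]
ee_rot: [179.9, 0.1, -7.3]
force: [-0.1, 0.3, -2.7]
grip_width: 0.154
grasp_force: 59.6
```

Call:
{"method": "jog_arm", "body": {"motion": [[0, 0, 0, 0.004, 0], [0, 0, 0, 0.008, 0], [0, 0, 0, 0.01, 0], [0, 0, 0, 0.012, 0], [0, 0, 0, 0.012, 0]]}}

```text
time: 13.5
ee_pos: [0.5037, 0.2882, 0.0518]
ee_rot: [-180.0, -0.0, -7.2]
force: [0.2, -0.3, -2.6]
grip_width: 0.151
grasp_force: 59.6
```

Call:
{"method": "jog_arm", "body": {"motion": [[0, 0, 0, 0.002, 0], [0, 0, 0, 0.004, 0], [0, 0, 0, 0.006, 0], [0, 0, 0, 0.008, 0], [0, 0, 0, 0.008, 0]]}}

```text
time: 14.0
ee_pos: [0.5034, 0.288, 0.0485]
ee_rot: [-179.9, 0.0, -7.2]
force: [-3.4, -0.7, 8.6]
grip_width: 0.156
grasp_force: 61.4
```

Contact is made at the expected height. I'll release and retreat.

Call:
{"method": "jog_arm", "body": {"motion": [[0.3, 0, 0, 0, 0], [0.5, 0, 0, 0, 0], [0.5, 0, 0, 0, 0], [0.5, 0, 0, 0, 0], [0.5, 0, 0, 0, 0]]}}

```text
time: 14.5
ee_pos: [0.5034, 0.288, 0.0472]
ee_rot: [180.0, 0.0, -7.2]
force: [-0.1, 0.8, 0.1]
grip_width: 0.503
grasp_force: 0.0
```

Call:
{"method": "jog_arm", "body": {"motion": [[0.5, 0, 0, -0.03, 0], [0.5, 0, 0, -0.1, 0], [0.5, 0, 0, -0.18, 0], [0.5, 0, 0, -0.26, 0], [0.5, 0, 0, -0.34, 0]]}}

```text
time: 15.0
ee_pos: [0.5033, 0.2877, 0.22]
ee_rot: [-180.0, -0.0, -7.2]
force: [0.3, 1.1, -0.2]
grip_width: 0.501
grasp_force: 0.0
```

```bash
python3 - <<'E'
from h import *
go(.5,.28,.2,0)
p,d,c=shot('wrist','pics/wrist5.png');P=cloud(c,d)
R=(d>0)&(np.hypot(P[...,0]-.508,P[...,1]-.289)<.13)
h=R&(P[...,2]>.055)&(P[...,2]<.07);k,l,s,_=cv2.connectedComponentsWithStats(h.astype(np.uint8))
for i in range(1,k):
    if s[i,4]>60: Q=P[l==i].astype(np.float32);print(s[i],Q.mean(0).round(4),cv2.minAreaRect(Q[:,:2].copy()))
m=R&(p.max(2)<110)&(P[...,2]>.019)&(P[...,2]<.03);Q=P[m];A=np.c_[Q[:,:2],np.ones(len(Q))];f=np.linalg.lstsq(A,Q[:,2],rcond=None)[0]
print('tilt deg',np.degrees(np.hypot(*f[:2])),Q[:,2].mean())
p,d,c=shot('scene','pics/scene5.png');P=cloud(c,d)
T=(d>0)&(np.hypot(P[...,0]-.608,P[...,1]+.253)<.04)&(P[...,2]>.06);print('T top',np.percentile(P[T][:,2],[50,95]))
E
```

```text
t 15.0 pos [0.5033 0.2877 0.22  ] [-1.7998e+02 -3.0000e-02 -7.2300e+00] F [ 0.3  1.1 -0.2] grip 0.501 0.0 -> shift [-0.0046  0.0161  0.0399] turn -0.0803 q7 -107.2
[269 171  13  35 443] [0.5038 0.2896 0.0639] ((0.5025231838226318, 0.2897072434425354), (0.012658531777560711, 0.03547675162553787), 82.58609008789062)
[246 231  18  10 175] [0.4519 0.319  0.0613] ((0.451103150844574, 0.3191976249217987), (0.019108513370156288, 0.008561037480831146), 83.208740234375)
[267 231  17  10 167] [0.4492 0.2965 0.0614] ((0.4484720826148987, 0.29666969180107117), (0.017817575484514236, 0.00923032034188509), 82.35694885253906)
[288 231  17  10 169] [0.4463 0.2736 0.0613] ((0.4451881945133209, 0.2735719084739685), (0.01811154931783676, 0.009106303565204144), 83.67436218261719)
tilt deg 0.14081044864201356 0.022606557262351175
T top [0.09506833 0.10053438]
```

View pics/wrist5.png

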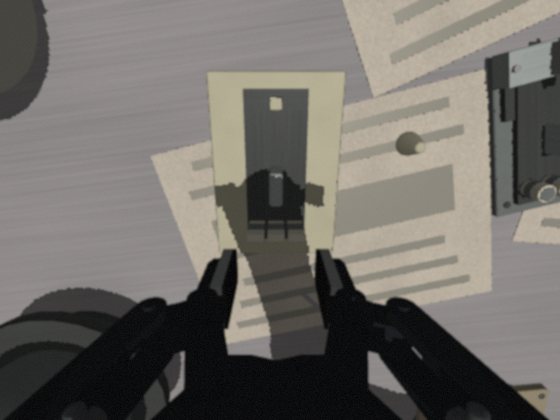

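View pics/scene5.png

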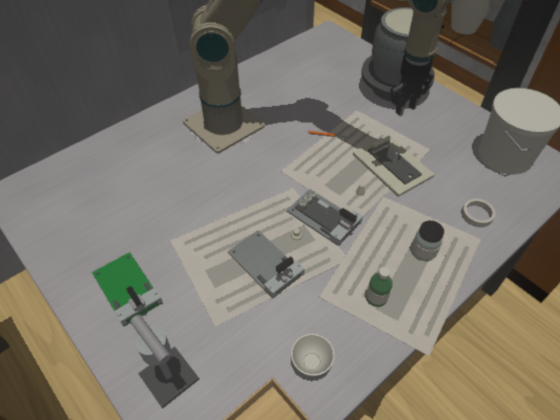

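The carrier lies flat and centred on the shelf (wrist (275,165)), the plunger is up (scene (287,265), T top 0.100), and the cups are undisturbed at scene (328,215). Handing in.

```bash
python3 -c "
from rig import ctrl
print(ctrl.hand_in())"
```

```text
the job is handed in; nothing more can be done
None
```

The job is handed in at about 15 s: the plunger is latched open, the tile carrier rests flat within about 6 mm of the shelf centre, and the cup carrier was left where it was; the hand-in gave no verdict.

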